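# Scrape the broken ceramic chips off the guarded stage

### The job

A ceramic dish has broken on the height-adjustable stage: take the scraper block by its leaning grip, bring it in under the clear guard, set it gently on the plate behind the chips and, keeping it lightly pressed on the plate, wipe all four over the open front edge into the tray below. The chips are sharp, so move them with the scraper only, do not knock the stage, its guard or tray with the gripper, and leave the other things on the bench where they are. Then stand the scraper on its sole on the bench again.

Things in the scene. Friction and masses are not known exactly. Their poses are not given: they have to be found in the camera images.
- station: white foot and column of the stage, fixed to the bench; origin on the bench under the centre of the stage plate, same axes as stagetop
- stagetop: fixed stage plate, steel, 190 (x) by 156 (y) by 8 mm, locked 70 to 96 mm above the bench. Origin: centre of its top face (reading good to 2 mm only: feel for it); x from the open front edge (x = -95) to the back. Lips 10 mm high, inner faces at y = +-72 and x = 89. The chips' centres lie in x = -38 to 20, y = +-46; clear strips are left in front of and behind them
- front_edge (a point): middle of the plate's open front edge, on its top face (stagetop x = -95 mm)
- guard_front (a point): middle of the lower front rim of the clear guard, 116 mm above the plate (stagetop x = 0). The guard is a flat roof over stagetop x = 0 to 100, y = +-85 mm, 5 mm thick with dark rails 8 mm wide and 10 mm high along its front and back, on two 12 mm posts at x = 88, y = +-72
- tray_floor (a point): centre of the inner floor (5 mm above the bench) of the open white plastic tray in front of the stage, fixed to it: outer size 125 mm (station x = -200.5 to -75.5) by 190 mm (y = +-95), 45 mm high, walls 4 mm; it reaches under the plate's front edge
- scraper: Scraper block standing on its sole on the bench: an aluminium bar 26 mm (x) by 116 mm (y) by 22 mm high with a black grip on top. Origin: centre of the sole; z up, y along the bar. The grip, 28 mm wide (y), 18 mm thick and 120 mm long, leans back 40 degrees from vertical towards the scraper's -x: its axis goes from (x, z) = (-4, 20) mm to (-81, 112) mm. Mass about 0.28 kg.
- scraper_grip (a point): point on the axis of the scraper's grip, 35 mm short of its upper end, at (x, y, z) = (-58.6, 0, 85.1) mm in the scraper's frame
- chip0: loose chip of broken white ceramic, roughly 24 x 19 mm across and 8 mm thick, flat on the stage plate; origin at the centre of its underside
- chip1: loose chip of broken white ceramic, roughly 27 x 27 mm across and 6 mm thick, flat on the stage plate; origin at the centre of its underside
- chip2: loose chip of broken white ceramic, roughly 26 x 23 mm across and 7 mm thick, flat on the stage plate; origin at the centre of its underside
- chip3: loose chip of broken white ceramic, roughly 25 x 22 mm across and 6 mm thick, flat on the stage plate; origin at the centre of its underside
- jar: bystander: screw-top jar, 60 mm across, 75 mm high; origin at the centre of its underside (as for all bystanders)
- wellplate: bystander: flat white well plate, 86 x 128 x 15 mm
- tub: bystander: blue open tub, 130 mm across, 110 mm high
- beaker: bystander: glass beaker, 68 mm across, 90 mm high
- vial: bystander: small amber vial, 28 mm across, 60 mm high
- tipbox: bystander: grey box of pipette tips with a clear lid, 77 x 117 x 66 mm
- freezerbox: bystander: cardboard freezer box, 130 x 130 x 50 mm
There are look-alikes about, which are no part of the job. Of the things that look like the scraper, the smaller one is meant.

How it is judged:
By the outcome, as a careful person would: the job done as asked, in the order asked, and still so for the second after the job is handed in, with the robot touching nothing.
It also fails if it takes over 61 s, if anything falls off the work surface, if the arm or the gripper's body presses on something with over 40 N, if the wrist force passes 120 N, or if a joint passes its speed limit or range.

### The arm

A 6-joint arm with a two-finger parallel gripper is mounted at the origin on the work surface. World frame = base frame: x ahead of the robot, y to its left, z up, the work surface at z = 0. Lengths are in m, angles in degrees, forces in N, time in s.
With the tool pointing down it reaches from about 0.35 to 0.725 m from the base axis. Payload 4.3 kg.
Tool frame: the origin (TCP) lies on the mounting face of the last link; the fingertips stand 173 mm ahead of it and the grasp point (between the pads) lies 155 mm ahead of it (ctrl.pinch_z is the distance from the TCP to the grasp point, in m); z points along the fingers, y is the direction in which the jaws open and shut (so a half turn about z gives the same grasp; the last joint's range is limited). The gripper opens to 85 mm and grips with 20 to 120 N. Pads are 22 mm wide; open, the fingers measure 114 mm over their backs; the gripper's body (76 mm by 85 mm) begins 54 mm behind the grasp point. The pads swing forward as they close: fully open they stand 13 mm farther back than shut.
Start: joints at [-75.132, 21.618, 4.641, 73.018, 0, 83.68], TCP at [0.208, -0.536, 0.405] pointing down, gripper open.
Joint ranges: [-156.06, 156.06], [-48.1, 94.91], [-58.44, 69.94], [-101.28, 121.22], [-78.64, 73.56], [-180, 180]. Speed limits (degrees/s): [147.25, 147.25, 180, 180, 180, 180].

### API

Orientations are given as a 3x3 rotation matrix whose columns are the frame's x, y, z axes.
In Python, from station import ctrl gives the robot as it stands.
- The arm moves only by the tool move_arm, never from a script. Its argument "commands" is a list of rows, each a list of 3 entries, a list of its own where there are three numbers: the shift along the tool's x, y, z in units of 40 mm (1.0 is 40 mm), then the turn, a rotation vector about the tool's x, y, z in units of 6 degrees (1.0 is 6 degrees), then the opening in per cent of the stroke, from 0 (shut) to 100 (fully open). In form: [[[x, y, z], [ax, ay, az], hand], ...]. A call has 1 to 12 rows; each row shifts and turns the commanded pose from where the row before left it, along the tool's axes as they then stand; what a row does not reach is not made up. A row lasts 1/12 s, in which the tool goes at most 41.7 mm and 7.16 degrees, less where a joint would pass 70% of its speed; a pose out of reach is approached as far as the arm can. A call is refused whole if a number of a shift passes 1 or a number of a turn 1, either way. A call with a gripper value outside its range is refused whole. The fingers move at their own pace and stop on an object; "squeeze" is the grip in N (left out, the last holds). Time passes only in rows, so rows that do not move let the fingers close. It gives the time, the measured TCP pose, the force and the opening at its end, in the units of the state.
- ctrl.read_state(): the state, without advancing time (a new reading comes with each control period).
- ctrl.get_image(name): name is "side" or "top"; returns the picture (420x560x3 uint8, red, green, blue); there is no depth.
- ctrl.get_calibration(name): a dict with "fx", "fy", "cx", "cy" (pixels), "k1" (the pictures are not rectified: a ray, as slopes to the right and down, at radius r is drawn at 1 + k1 r^2 times it, then the intrinsics apply), "R" (3x3) and "t" (3): a world point X has camera coordinates R X + t. Camera axes: x right, y down, z forward; pixel columns grow to the right and rows downward; lengths in m; the calibration is good to about 2 mm. A picture is of the moment at which its call begins. get_calibration takes no time and is no camera call.
- ctrl.job_done(): hands the job in, once; it reports no verdict.
The state is a dict: "time_s": time; "qpos": joint angles; "joint_vel": joint speeds; "tau": joint torques, N m; "tool_pos": TCP position; "eef_rot": TCP orientation; "wrist_force": force on the tool from outside, world axes, zero at the start; "torque": the same for the moment, N m; "grip_width": finger opening in m.
Only numpy, scipy, OpenCV 4.12 (cv2) and the standard library are available. Lean on these libraries where they do the work, as an engineer would, in place of code of your own. Each camera call takes 0.05 s, during which the arm holds its last target. There are 200 camera calls.

## Working session

There is one attempt and no reset: what is moved stays moved. The work goes in short steps, Python scripts to look and compute and a tool call to move; the robot and the scene stay as the last step left them, time stands still between calls to the robot, and variables do not carry over. Pictures are saved under pics/ and viewed, about 8 in all and at most 12, crops included, and the job is handed in when it is done.

Besides the shell and the picture viewer there is one more tool, called as name(argument=value, ...), one argument or row to a line, values as JSON. move_arm: Moves the arm, as the interface text tells. Its arguments: {"type":"object","properties":{"commands":{"type":"array"},"squeeze":{"type":"number"}},"required":["commands"]}

```bash
ls; mkdir -p pics; python3 - <<'E'
from station import ctrl
import cv2,numpy as np
s=ctrl.read_state(); print(s)
for n in("side","top"):
    im=ctrl.get_image(n); cv2.imwrite(f"pics/{n}0.png",im[:,:,::-1]); c=ctrl.get_calibration(n)
    print(n,c); print("cam pos",-np.array(c["R"]).T@np.array(c["t"]))
E
```

```text
pics
{'time_s': 0.0, 'qpos': array([-7.51327026e+01,  2.16610114e+01,  4.56215583e+00,  7.30159716e+01,
        1.07735845e-03,  8.36819708e+01]), 'joint_vel': array([-0.0475805 , -0.05337549,  0.06410871, -0.06698854, -0.07349019,
        0.15564553]), 'tau': array([ 1.28372427e-03, -4.63603449e+01,  2.69876987e+01,  2.08468008e-02,
       -1.20665027e-04, -4.39523063e-06]), 'tool_pos': array([ 0.20774395, -0.53584077,  0.40376407]), 'eef_rot': array([[ 9.32416449e-01,  3.61385280e-01, -4.96043106e-04],
       [ 3.61385541e-01, -9.32414457e-01,  1.94184303e-03],
       [ 2.39235723e-04, -1.98986919e-03, -9.99997992e-01]]), 'wrist_force': array([-0.19609381,  0.18579363,  0.67854741]), 'torque': array([ 0.00270007,  0.02660609, -0.03261127]), 'grip_width': 0.08511839044838174}
side {'fx': 405.6128639371995, 'fy': 405.6128639371995, 'cx': 284.3244438439612, 'cy': 212.8516670611703, 'k1': -0.1007971064786891, 'R': array([[-0.99299175, -0.11811777,  0.00394733],
       [-0.08540079,  0.69405806, -0.71483572],
       [ 0.08169513, -0.71016308, -0.69928128]]), 't': array([0.50832382, 0.12089015, 1.11321283])}
cam pos [0.42414141 0.76669995 0.86285897]
top {'fx': 385.19203061216746, 'fy': 385.19203061216746, 'cx': 280.74658554760407, 'cy': 205.9150016773083, 'k1': -0.09547493067438417, 'R': array([[ 0.08006291, -0.99677853,  0.00474371],
       [-0.96846954, -0.07891366, -0.23630359],
       [ 0.23591669,  0.01432502, -0.9716677 ]]), 't': array([0.01958779, 0.5477012 , 1.05722093])}
cam pos [0.27944761 0.04760108 1.15659826]
```

View pics/side0.png

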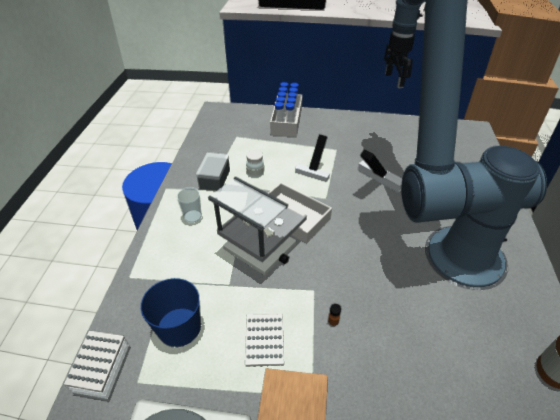

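View pics/top0.png

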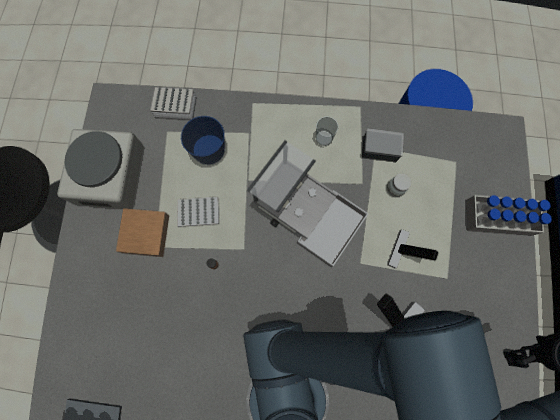

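Scraper candidates: (A) side (318,155) / top (410,250), standing on the paper; (B) side (380,170) / top (395,310), partly under the arm. Close crop to size them.

```bash
python3 - <<'E'
import cv2,numpy as np
a=cv2.imread("pics/side0.png")[125:285,200:420]; b=cv2.imread("pics/top0.png")[135:335,245:445]
a=cv2.resize(a,None,fx=3.63,fy=3.63,interpolation=cv2.INTER_CUBIC)
cv2.imwrite("pics/ca.png",a)
cv2.imwrite("pics/cb.png",cv2.resize(b,None,fx=3,fy=3,interpolation=cv2.INTER_CUBIC))
E
cat > h.py <<'E'
import numpy as np,cv2
from station import ctrl
def ray(n,u,v):
    c=ctrl.get_calibration(n);x=(u-c["cx"])/c["fx"];y=(v-c["cy"])/c["fy"]
    rd=np.hypot(x,y);r=rd
    for _ in range(30): r=rd/(1+c["k1"]*r*r)
    s=r/rd;R=np.array(c["R"]);return -R.T@np.array(c["t"]),R.T@np.array([x*s,y*s,1.])
def onz(n,u,v,z):
    o,d=ray(n,u,v);return o+d*(z-o[2])/d[2]
def tri(a,b):
    o1,d1=ray("side",*a);o2,d2=ray("top",*b)
    k=np.linalg.lstsq(np.c_[d1,-d2],o2-o1,rcond=None)[0]
    p,q=o1+k[0]*d1,o2+k[1]*d2
    return (p+q)/2,np.linalg.norm(p-q)
def proj(n,X):
    c=ctrl.get_calibration(n);p=np.array(c["R"])@np.array(X)+np.array(c["t"]);x,y=p[0]/p[2],p[1]/p[2]
    f=1+c["k1"]*(x*x+y*y);return c["fx"]*x*f+c["cx"],c["fy"]*y*f+c["cy"]
E
```

```text
(no output)
```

View pics/ca.png

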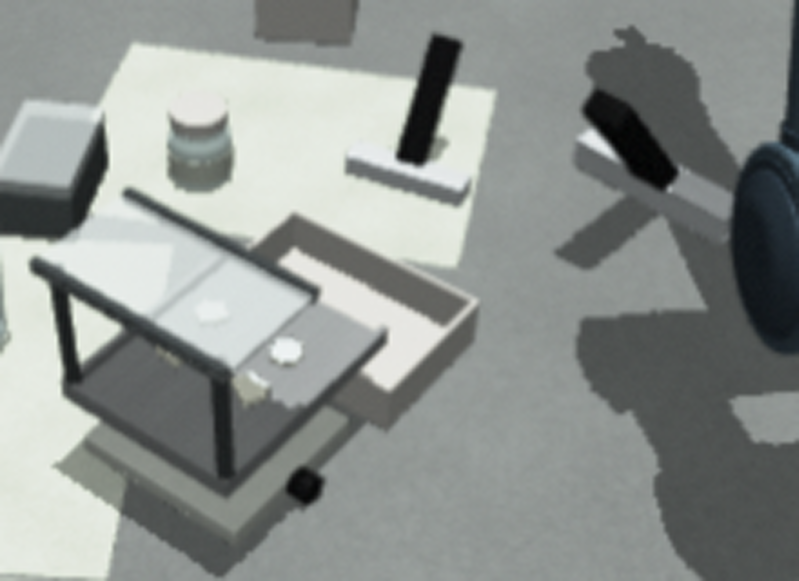

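View pics/cb.png

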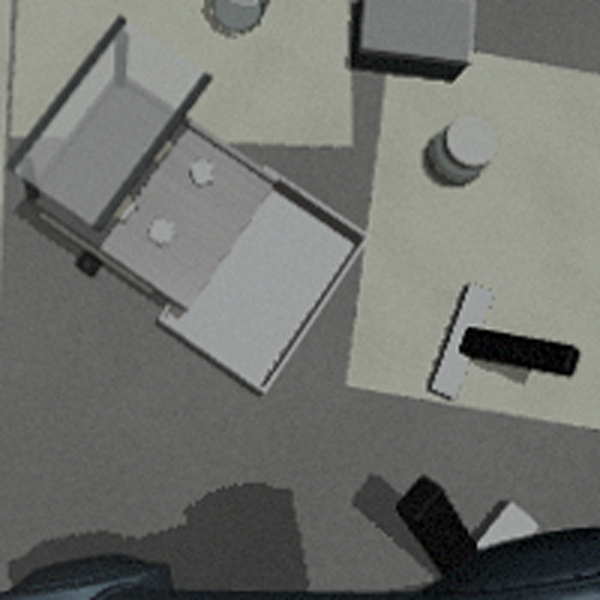

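A's bar looks shorter than B's (B runs under the arm and is already longer). Measure A, B, and the stage from corner pixels.

```bash
python3 - <<'E'
from h import *
np.set_printoptions(precision=4,suppress=True)
S=lambda x,y:(x/3.63+200-.36,y/3.63+125-.36)
T=lambda x,y:(x/3+245-.33,y/3+135-.33)
print("A bar top face corners")
P=[onz("top",*T(*p),.022) for p in[(470,283),(492,288),(452,396),(430,388)]]
for p in P: print(p)
P=np.array(P);print("len",np.linalg.norm(P[0]-P[3]),np.linalg.norm(P[1]-P[2]),"w",np.linalg.norm(P[0]-P[1]),"ctr",P.mean(0))
a=onz("side",*S(347,152),.022);b=onz("side",*S(470,183),.022);print("side front edge",a,b,np.linalg.norm(a-b))
a=onz("side",*S(578,140),.022);b=onz("side",*S(730,215),.022);print("B side >=",np.linalg.norm(a-b),a,b)
print("grip tip",tri(S(447,40),T(571,360)))
for k,s,t in[("trayFL(top)",(478,300),(365,240)),("trayFR",(388,398),(262,392)),("rail end L",(315,295),(97,226)),("rail end R",(127,190),(209,77)),
 ("back rail",(35,264),(123,20)),("back rail2",(222,370),(13,163)),("chip1",(212,313),(203,172)),("chip",(286,350),(161,232))]:
    print(k,tri(S(*s),T(*t)))
E
```

```text
A bar top face corners
[ 0.5129 -0.3046  0.022 ]
[ 0.5096 -0.3273  0.022 ]
[ 0.3982 -0.288   0.022 ]
[ 0.4045 -0.2658  0.022 ]
len 0.11515334333168073 0.11804401241946183 w 0.0228780550893506 ctr [ 0.4563 -0.2964  0.022 ]
side front edge [ 0.5123 -0.313   0.022 ] [ 0.3972 -0.2816  0.022 ] 0.11924060246773092
B side >= 0.16291627360800948 [ 0.2985 -0.3588  0.022 ] [ 0.1644 -0.2664  0.022 ]
grip tip (array([ 0.4291, -0.3717,  0.1136]), np.float64(0.0006716104501545809))
trayFL(top) (array([ 0.4617, -0.1619,  0.0388]), np.float64(0.17008954628289308))
trayFR (array([ 0.4271, -0.1187, -0.1018]), np.float64(0.053995707371205105))
rail end L (array([0.4997, 0.0704, 0.201 ]), np.float64(0.0006884271133553484))
rail end R (array([ 0.6417, -0.0165,  0.2042]), np.float64(0.0019551706925899116))
back rail (array([0.6895, 0.0628, 0.2006]), np.float64(0.00019018843042220286))
back rail2 (array([0.5488, 0.1468, 0.203 ]), np.float64(0.00048296988475479376))
chip1 (array([ 0.5886, -0.0245,  0.0829]), np.float64(0.0006209448346099651))
chip (array([0.5261, 0.0119, 0.0868]), np.float64(0.00129658515801889))
```

A's bar measures 116 mm and B's at least 163 mm, so A is the scraper. Its centre is about (0.456, -0.296), yaw 70.5°, and the grip tip agrees with that. Next: finish the stage check and plan the approach.

```bash
cat >> h.py <<'E'
from scipy.spatial.transform import Rotation as Ro
def Rt(yaw,tilt=40):   # tool y = -(scraper y), z leaning along +x of the scraper
    return Ro.from_euler("z",yaw,degrees=True).as_matrix()@np.diag([1,-1,-1])@Ro.from_euler("y",tilt,degrees=True).as_matrix()
def tcp(sole,yaw,gx=-.0586,gz=.0851):  # TCP for the sole centre at sole
    R=Rt(yaw);A=Ro.from_euler("z",yaw,degrees=True).as_matrix()
    return np.array(sole)+A@[gx,0,gz]-.155*R[:,2],R
def plan(p,R,n,s=None):
    s=s or ctrl.read_state();R0=s["eef_rot"];q=R0.T@(np.array(p)-s["tool_pos"])
    w=Ro.from_matrix(R0.T@R).as_rotvec()/n
    M=sum(Ro.from_rotvec(k*w).as_matrix() for k in range(n))
    print(n,"rows: shift",np.round(np.linalg.solve(M,q)/.04,3),"turn",np.round(np.degrees(w)/6,3))
E
python3 - <<'E'
from h import *
np.set_printoptions(precision=4,suppress=True)
S=lambda x,y:(x/3.63+200-.36,y/3.63+125-.36)
T=lambda x,y:(x/3+245-.33,y/3+135-.33)
for k,s,t in[("tray y+",(478,300),(262,392)),("tray y-",(295,215),(365,240))]: print(k,tri(S(*s),T(*t)))
o=np.array([.569,.0231]);c,s_=.519,.855;M=np.array([[c,s_],[-s_,c]])
f=lambda p:M@(p[:2]-o)
print("chips",f(onz("top",*T(126,210),.085)),f(onz("top",*T(162,152),.085)),f(onz("side",*S(250,387),.085)),f(onz("side",*S(166,353),.085)))
print("Btip",onz("top",*T(425,495),.13))
p,R=tcp([.456,-.2964,0],70.5);print(p)
p0=p-.09*R[:,2];print(p0);plan(p0,R,12)
E
```

```text
tray y+ (array([ 0.3857, -0.0961,  0.0522]), np.float64(0.0007599306030313359))
tray y- (array([ 0.5447, -0.1921,  0.0435]), np.float64(0.0020136826158685815))
chips [0.0076 0.0331] [ 0.0131 -0.0343] [0.0124 0.0321] [ 0.0244 -0.0386]
Btip [ 0.2987 -0.2339  0.13  ]
[ 0.4032 -0.4456  0.2038]
[ 0.3839 -0.5001  0.2728]
12 rows: shift [0.232 0.234 0.358] turn [ 0.238  0.519 -0.657]
```

move_arm(
  commands=[
    [[0.232, 0.234, 0.358], [0.238, 0.519, -0.657], 100],
    [[0.232, 0.234, 0.358], [0.238, 0.519, -0.657], 100],
    [[0.232, 0.234, 0.358], [0.238, 0.519, -0.657], 100],
    [[0.232, 0.234, 0.358], [0.238, 0.519, -0.657], 100],
    [[0.232, 0.234, 0.358], [0.238, 0.519, -0.657], 100],
    [[0.232, 0.234, 0.358], [0.238, 0.519, -0.657], 100],
    [[0.232, 0.234, 0.358], [0.238, 0.519, -0.657], 100],
    [[0.232, 0.234, 0.358], [0.238, 0.519, -0.657], 100],
    [[0.232, 0.234, 0.358], [0.238, 0.519, -0.657], 100],
    [[0.232, 0.234, 0.358], [0.238, 0.519, -0.657], 100],
    [[0.232, 0.234, 0.358], [0.238, 0.519, -0.657], 100],
    [[0.232, 0.234, 0.358], [0.238, 0.519, -0.657], 100],
  ],
  squeeze=40,
)

```text
time_s: 1.1
tool_pos: [0.3844, -0.5004, 0.2724]
eef_rot: [[0.252, 0.944, 0.214], [0.722, -0.33, 0.607], [0.644, 0.001, -0.765]]
wrist_force: [0.3, 0.9, 0.0]
grip_width: 0.0854
```

```bash
python3 - <<'E'
from h import *
np.set_printoptions(precision=4,suppress=True)
s=ctrl.read_state();p,R=tcp([.456,-.2964,0],70.5)
print(s["time_s"],s["qpos"],s["tool_pos"],p-.09*R[:,2]);print(s["eef_rot"]-R)
a=ctrl.get_image("side")[100:250,260:460];b=ctrl.get_image("top")[200:350,340:540]
f=lambda i:cv2.resize(i[:,:,::-1],None,fx=3,fy=3,interpolation=cv2.INTER_CUBIC)[:, :400*2]
m=np.vstack([cv2.resize(a[:,:,::-1],(400,300),interpolation=2),cv2.resize(b[:,:,::-1],(400,300),interpolation=2)]);cv2.imwrite("pics/g1.png",m)
E
```

```text
1.1 [-64.0028  48.3236  23.5926  95.8533  27.2663  37.685 ] [ 0.3844 -0.5004  0.2724] [ 0.3839 -0.5001  0.2728]
[[-0.0035  0.0012 -0.001 ]
 [ 0.0004  0.0033  0.0014]
 [ 0.001   0.0011  0.0008]]
```

View pics/g1.png

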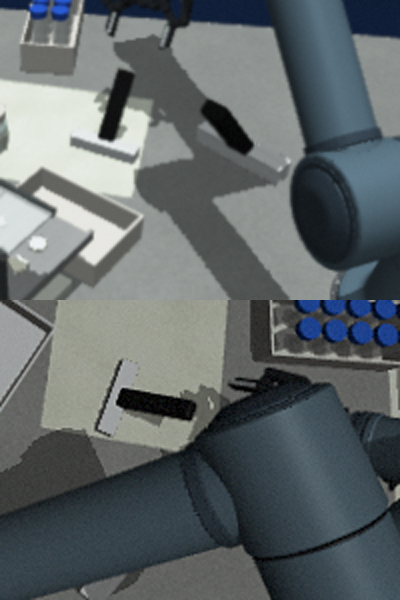

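move_arm(
  commands=[
    [[0, 0, 0.3], [0, 0, 0], 100],
    [[0, 0, 0.3], [0, 0, 0], 100],
    [[0, 0, 0.3], [0, 0, 0], 100],
    [[0, 0, 0.3], [0, 0, 0], 100],
    [[0, 0, 0.3], [0, 0, 0], 100],
    [[0, 0, 0.3], [0, 0, 0], 100],
    [[0, 0, 0.25], [0, 0, 0], 100],
    [[0, 0, 0.2], [0, 0, 0], 100],
    [[0, 0, 0], [0, 0, 0], 100],
    [[0, 0, 0], [0, 0, 0], 100],
  ],
)

```text
time_s: 2.03
tool_pos: [0.403, -0.4463, 0.2047]
eef_rot: [[0.256, 0.943, 0.214], [0.724, -0.333, 0.604], [0.641, 0.0, -0.767]]
wrist_force: [0.1, 0.1, -0.0]
grip_width: 0.0857
```

```bash
python3 - <<'E'
from h import *
np.set_printoptions(precision=4,suppress=True)
s=ctrl.read_state();p,R=tcp([.456,-.2964,0],70.5)
print(s["time_s"],s["tool_pos"],p,s["wrist_force"])
a=ctrl.get_image("side")[120:220,260:400]
cv2.imwrite("pics/g2.png",cv2.resize(a[:,:,::-1],None,fx=4,fy=4,interpolation=2))
E
```

```text
2.0333 [ 0.403  -0.4463  0.2047] [ 0.4032 -0.4456  0.2038] [ 0.0971  0.1166 -0.0381]
```

View pics/g2.png

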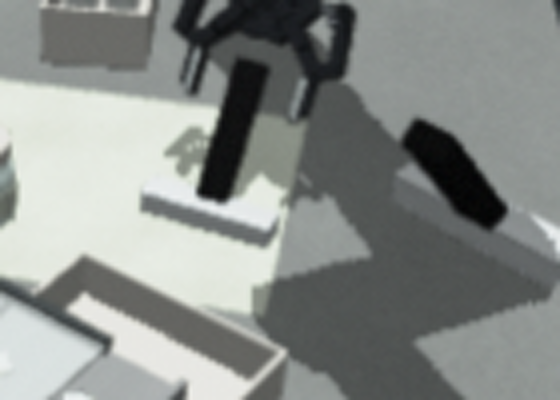

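The grip tip, at crop (250,65), lies midway between the fingers. Closing.

move_arm(
  commands=[
    [[0, 0, 0], [0, 0, 0], 60],
    [[0, 0, 0], [0, 0, 0], 45],
    [[0, 0, 0], [0, 0, 0], 40],
    [[0, 0, 0], [0, 0, 0], 35],
    [[0, 0, 0], [0, 0, 0], 20],
    [[0, 0, 0], [0, 0, 0], 0],
    [[0, 0, 0], [0, 0, 0], 0],
    [[0, 0, 0], [0, 0, 0], 0],
    [[0, 0, 0], [0, 0, 0], 0],
    [[0, 0, 0], [0, 0, 0], 0],
  ],
  squeeze=80,
)

```text
time_s: 2.92
tool_pos: [0.4033, -0.4467, 0.2049]
eef_rot: [[0.255, 0.943, 0.215], [0.724, -0.333, 0.604], [0.641, 0.001, -0.768]]
wrist_force: [0.4, -2.6, 3.0]
grip_width: 0.0271
```

```bash
python3 - <<'E'
from h import *
np.set_printoptions(precision=4,suppress=True)
s=ctrl.read_state();print(s["wrist_force"],s["torque"],s["grip_width"])
R=s["eef_rot"];p=s["tool_pos"]+[0,0,.10]
plan(p,R,10)
E
```

```text
[ 0.3861 -2.6058  2.964 ] [-0.5177  0.0926 -0.1247] 0.02713817017927576
10 rows: shift [ 0.16   0.    -0.192] turn [0. 0. 0.]
```

move_arm(
  commands=[
    [[0.08, 0, -0.096], [0, 0, 0], 0],
    [[0.16, 0, -0.192], [0, 0, 0], 0],
    [[0.16, 0, -0.192], [0, 0, 0], 0],
    [[0.16, 0, -0.192], [0, 0, 0], 0],
    [[0.16, 0, -0.192], [0, 0, 0], 0],
    [[0.16, 0, -0.192], [0, 0, 0], 0],
    [[0.16, 0, -0.192], [0, 0, 0], 0],
    [[0.16, 0, -0.192], [0, 0, 0], 0],
    [[0.16, 0, -0.192], [0, 0, 0], 0],
    [[0.16, 0, -0.192], [0, 0, 0], 0],
    [[0.16, 0, -0.192], [0, 0, 0], 0],
    [[0, 0, 0], [0, 0, 0], 0],
  ],
)

```text
time_s: 3.92
tool_pos: [0.4034, -0.4467, 0.3121]
eef_rot: [[0.254, 0.943, 0.216], [0.725, -0.333, 0.603], [0.64, 0.003, -0.768]]
wrist_force: [0.3, 0.1, -2.7]
grip_width: 0.0271
```

```bash
python3 - <<'E'
from h import *
np.set_printoptions(precision=4,suppress=True)
s=ctrl.read_state();print(s["tool_pos"],s["wrist_force"],s["torque"],s["qpos"])
a=ctrl.get_image("side")[90:230,250:410];b=ctrl.get_image("top")[190:330,340:500]
m=np.hstack([cv2.resize(i[:,:,::-1],None,fx=2.5,fy=2.5,interpolation=2) for i in(a,b)]);cv2.imwrite("pics/g3.png",m)
E
```

```text
[ 0.4034 -0.4467  0.3121] [ 0.2741  0.0611 -2.7382] [-1.0728  0.3584 -0.0221] [-60.3867  41.7644  17.3751  94.1229  29.0334  41.496 ]
```

View pics/g3.png

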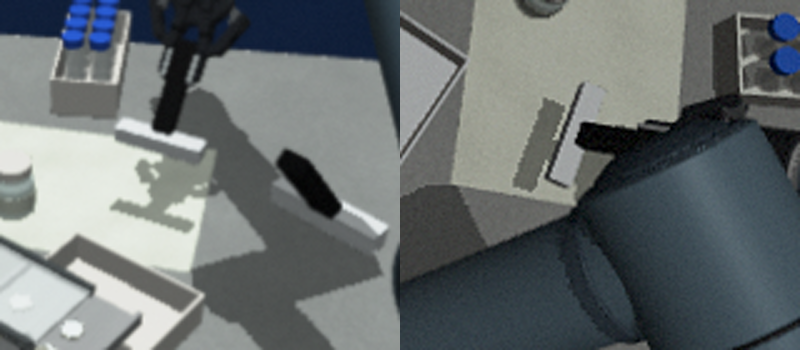

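```bash
python3 - <<'E'
from h import *
np.set_printoptions(precision=4,suppress=True)
T=lambda x,y:((x-400)/2.5+340-.3,y/2.5+190-.3); S=lambda x,y:(x/2.5+250-.3,y/2.5+90-.3)
P=np.array([onz("top",*T(*p),.129) for p in[(583,82),(607,92),(573,188),(550,182)]])
e=P[0]+P[1]-P[2]-P[3];print(P.mean(0),np.degrees(np.arctan2(e[0],-e[1])),np.linalg.norm(e)/2)
print("tri ends L/R",tri(S(115,121),T(583,82)),tri(S(206,146),T(550,182)))
s=ctrl.read_state();R=s["eef_rot"];yt=np.degrees(np.arctan2(R[0,1],-R[1,1]));g=s["tool_pos"]+.155*R[:,2]
print("tool yaw",yt,"grasp",g,"sole expected",g-np.array([0,0,.0851])+.0586*np.array([np.cos(np.radians(yt)),np.sin(np.radians(yt)),0]))
O=np.array([.569,.0231,0]);yaw=58.8;X=np.array([np.cos(np.radians(yaw)),np.sin(np.radians(yaw)),0])
for x,z in[(-.16,.14),(-.13,.097),(.054,.097)]:
    p,R=tcp(O+x*X+[0,0,z],yaw);print(x,p,end=" ");plan(p,R,12 if x<-.15 else 12)
E
```

```text
[ 0.4519 -0.2989  0.129 ] 71.66627998767633 0.11624749996673889
tri ends L/R (array([ 0.5102, -0.2987,  0.1447]), np.float64(0.004096568761143787)) (array([ 0.3972, -0.2639,  0.1421]), np.float64(0.0005942728199289482))
tool yaw 70.54684719514509 grasp [ 0.4364 -0.353   0.1909] sole expected [ 0.4559 -0.2978  0.1058]
-0.16 [ 0.4041 -0.2491  0.3438] 12 rows: shift [ 0.333 -0.171  0.186] turn [-0.104  0.002  0.126]
-0.13 [ 0.4197 -0.2234  0.3008] 12 rows: shift [ 0.323 -0.164  0.295] turn [-0.104  0.002  0.126]
0.054 [ 0.515  -0.0661  0.3008] 12 rows: shift [ 0.616 -0.122  0.54 ] turn [-0.104  0.002  0.126]
```

move_arm(
  commands=[
    [[0.333, -0.171, 0.186], [-0.104, 0.002, 0.126], 0],
    [[0.333, -0.171, 0.186], [-0.104, 0.002, 0.126], 0],
    [[0.333, -0.171, 0.186], [-0.104, 0.002, 0.126], 0],
    [[0.333, -0.171, 0.186], [-0.104, 0.002, 0.126], 0],
    [[0.333, -0.171, 0.186], [-0.104, 0.002, 0.126], 0],
    [[0.333, -0.171, 0.186], [-0.104, 0.002, 0.126], 0],
    [[0.333, -0.171, 0.186], [-0.104, 0.002, 0.126], 0],
    [[0.333, -0.171, 0.186], [-0.104, 0.002, 0.126], 0],
    [[0.333, -0.171, 0.186], [-0.104, 0.002, 0.126], 0],
    [[0.333, -0.171, 0.186], [-0.104, 0.002, 0.126], 0],
    [[0.333, -0.171, 0.186], [-0.104, 0.002, 0.126], 0],
    [[0.333, -0.171, 0.186], [-0.104, 0.002, 0.126], 0],
  ],
)

```text
time_s: 5.02
tool_pos: [0.4037, -0.2479, 0.3431]
eef_rot: [[0.399, 0.855, 0.332], [0.653, -0.519, 0.551], [0.643, -0.003, -0.766]]
wrist_force: [0.0, -0.1, -4.0]
grip_width: 0.0266
```

```bash
python3 - <<'E'
from h import *
np.set_printoptions(precision=4,suppress=True)
s=ctrl.read_state();print(s["tool_pos"],s["qpos"],s["wrist_force"])
O=np.array([.569,.0231,0]);yaw=58.8;X=np.array([np.cos(np.radians(yaw)),np.sin(np.radians(yaw)),0])
p,R=tcp(O-.13*X+[0,0,.099],yaw);plan(p,R,6)
a=ctrl.get_image("side")[110:250,200:360];b=ctrl.get_image("top")[170:310,260:420]
cv2.imwrite("pics/s4.png",np.hstack([cv2.resize(i[:,:,::-1],None,fx=2.5,fy=2.5,interpolation=2) for i in(a,b)]))
E
```

```text
[ 0.4037 -0.2479  0.3431] [-49.6292  18.0597 -15.4956  71.4323  37.5664  66.5837] [ 0.0052 -0.1108 -4.0352]
6 rows: shift [-0.015  0.004  0.207] turn [-0.003 -0.001 -0.005]
```

View pics/s4.png

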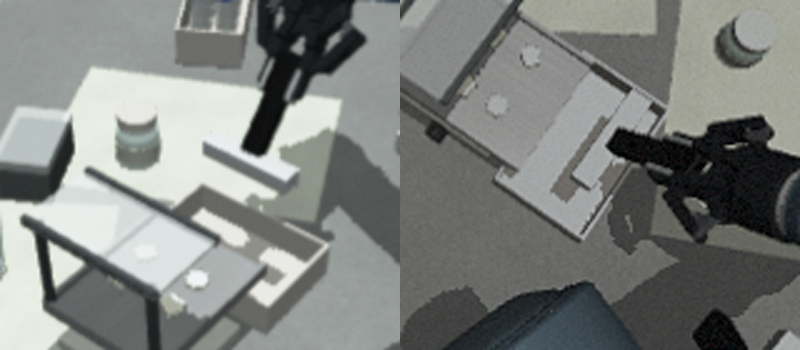

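move_arm(
  commands=[
    [[0, 0, 0.2], [0, 0, 0], 0],
    [[0, 0, 0.2], [0, 0, 0], 0],
    [[0, 0, 0.2], [0, 0, 0], 0],
    [[0, 0, 0.2], [0, 0, 0], 0],
    [[0, 0, 0.2], [0, 0, 0], 0],
    [[0, 0, 0.2], [0, 0, 0], 0],
    [[0, 0, 0], [0, 0, 0], 0],
    [[0, 0, 0], [0, 0, 0], 0],
  ],
)

```text
time_s: 5.78
tool_pos: [0.4201, -0.2222, 0.3065]
eef_rot: [[0.398, 0.856, 0.332], [0.654, -0.518, 0.551], [0.643, -0.002, -0.766]]
wrist_force: [-0.2, 0.8, -3.4]
grip_width: 0.0271
```

```bash
python3 - <<'E'
from h import *
np.set_printoptions(precision=4,suppress=True)
T=lambda x,y:((x-400)/2.5+260-.3,y/2.5+170-.3); S=lambda x,y:(x/2.5+200-.3,y/2.5+110-.3)
O=np.array([.569,.0231,0]);yaw=58.8;X=np.array([np.cos(np.radians(yaw)),np.sin(np.radians(yaw)),0]);Y=np.array([-X[1],X[0],0])
f=lambda p:np.array([(p-O)@X,(p-O)@Y,p[2]])
for t in[(628,90),(655,100),(593,189),(571,178)]: print("top",f(onz("top",*T(*t),.162)))
print("front edge L,R",tri(S(203,146),T(628,90)),f(tri(S(203,146),T(628,90))[0]),f(tri(S(294,183),T(571,178))[0]))
# plate front corners / lips outer at plate edge
print("plate front corners",f(onz("top",*T(594,73),.085)),f(onz("top",*T(515,167),.085)))
s=ctrl.read_state();print(s["tool_pos"],s["wrist_force"],s["torque"])
for x in(-.06,.054):
    p,R=tcp(O+x*X+[0,0,.099],yaw);plan(p,R,12)
E
```

```text
top [-0.1428 -0.0487  0.162 ]
top [-0.1723 -0.0566  0.162 ]
top [-0.1715  0.0614  0.162 ]
top [-0.1464  0.0652  0.162 ]
front edge L,R (array([ 0.5372, -0.1247,  0.1592]), np.float64(0.0004110442127772387)) [-0.1429 -0.0494  0.1592] [-0.1473  0.0681  0.1645]
plate front corners [-0.1008 -0.0664  0.085 ] [-0.0894  0.0767  0.085 ]
[ 0.4201 -0.2222  0.3065] [-0.1969  0.8112 -3.4187] [-0.9559  0.5084 -0.0069]
12 rows: shift [0.105 0.001 0.098] turn [-0.002 -0.001 -0.001]
12 rows: shift [0.287 0.001 0.251] turn [-0.002 -0.001 -0.001]
```

```bash
python3 - <<'E'
from h import *
O=np.array([.569,.0231,0]);yaw=58.8;X=np.array([np.cos(np.radians(yaw)),np.sin(np.radians(yaw)),0])
p,R=tcp(O-.03*X+[0,0,.096],yaw);plan(p,R,11)
E
```

```text
11 rows: shift [0.162 0.001 0.156] turn [-0.002 -0.001 -0.001]
```

move_arm(
  commands=[
    [[0.162, 0, 0.156], [0, 0, 0], 0],
    [[0.162, 0, 0.156], [0, 0, 0], 0],
    [[0.162, 0, 0.156], [0, 0, 0], 0],
    [[0.162, 0, 0.156], [0, 0, 0], 0],
    [[0.162, 0, 0.156], [0, 0, 0], 0],
    [[0.162, 0, 0.156], [0, 0, 0], 0],
    [[0.162, 0, 0.156], [0, 0, 0], 0],
    [[0.162, 0, 0.156], [0, 0, 0], 0],
    [[0.162, 0, 0.156], [0, 0, 0], 0],
    [[0.162, 0, 0.156], [0, 0, 0], 0],
    [[0.162, 0, 0.156], [0, 0, 0], 0],
    [[0, 0, 0], [0, 0, 0], 0],
  ],
)

```text
time_s: 6.78
tool_pos: [0.4718, -0.1368, 0.3003]
eef_rot: [[0.396, 0.856, 0.332], [0.655, -0.517, 0.551], [0.644, -0.001, -0.765]]
wrist_force: [-0.6, -0.5, -3.7]
grip_width: 0.027
```

```bash
python3 - <<'E'
from h import *
np.set_printoptions(precision=4,suppress=True)
O=np.array([.569,.0231,0]);yaw=58.8;X=np.array([np.cos(np.radians(yaw)),np.sin(np.radians(yaw)),0])
s=ctrl.read_state();p,R=tcp(O-.03*X+[0,0,.096],yaw);print(s["tool_pos"]-p,s["wrist_force"],s["qpos"])
p,R=tcp(O+.046*X+[0,0,.096],yaw);plan(p,R,8)
a=ctrl.get_image("side")[130:270,200:360];b=ctrl.get_image("top")[150:290,240:400]
cv2.imwrite("pics/s5.png",np.hstack([cv2.resize(i[:,:,::-1],None,fx=2.5,fy=2.5,interpolation=2) for i in(a,b)]))
E
```

```text
[0.0003 0.0011 0.0004] [-0.5689 -0.533  -3.7202] [-34.1329  16.2727 -24.3114  51.9921  39.9983  86.0603]
8 rows: shift [0.178 0.001 0.151] turn [-0.002 -0.001  0.001]
```

View pics/s5.png

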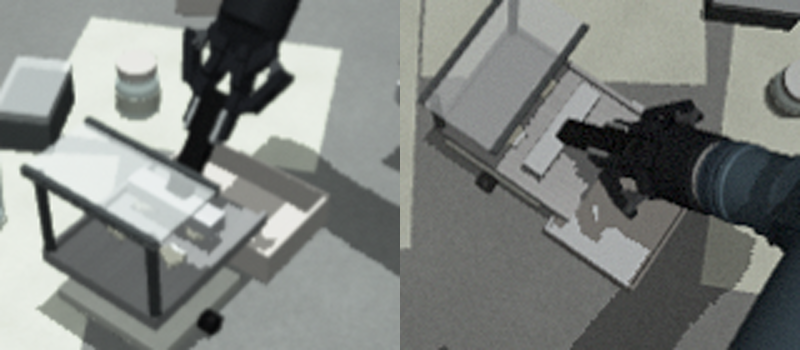

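```bash
python3 - <<'E'
from h import *
np.set_printoptions(precision=4,suppress=True)
T=lambda x,y:((x-400)/2.5+240-.3,y/2.5+150-.3)
O=np.array([.569,.0231,0]);yaw=58.8;X=np.array([np.cos(np.radians(yaw)),np.sin(np.radians(yaw)),0]);Y=np.array([-X[1],X[0],0])
f=lambda p:np.array([(p-O)@X,(p-O)@Y,p[2]])
for t in[(573,80),(600,92),(548,180),(523,170)]: print("bar",f(onz("top",*T(*t),.118)))
for t in[(570,65),(645,105),(498,162),(562,212)]: print("lip",f(onz("top",*T(*t),.090)))
b=cv2.imread("pics/s5.png")[50:230,430:680];cv2.imwrite("pics/s5z.png",cv2.resize(b,None,fx=3.2,fy=3.2,interpolation=2))
E
```

```text
bar [-0.0086 -0.051   0.118 ]
bar [-0.0413 -0.0572  0.118 ]
bar [-0.0519  0.0596  0.118 ]
bar [-0.0231  0.0665  0.118 ]
lip [ 0.0079 -0.0723  0.09  ]
lip [-0.0899 -0.0834  0.09  ]
lip [0.0082 0.0704 0.09  ]
lip [-0.0836  0.0749  0.09  ]
```

View pics/s5z.png

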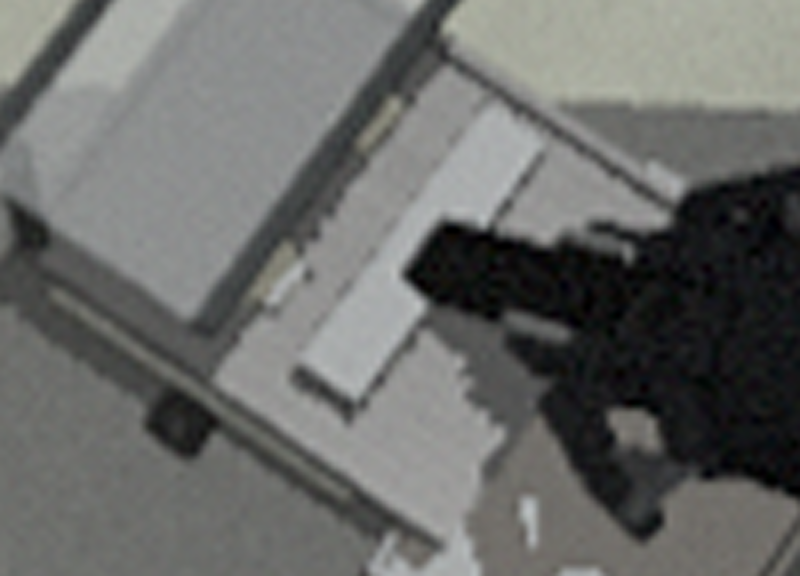

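```bash
python3 - <<'E'
from h import *
np.set_printoptions(precision=4,suppress=True)
Z=lambda x,y:((x/3.2+30-.3)/2.5+240-.3,(y/3.2+50-.3)/2.5+150-.3)
O=np.array([.569,.0231,0]);yaw=58.8;X=np.array([np.cos(np.radians(yaw)),np.sin(np.radians(yaw)),0]);Y=np.array([-X[1],X[0],0])
f=lambda p:np.array([(p-O)@X,(p-O)@Y,p[2]])
for t in[(495,100),(545,147),(352,405),(302,362)]: print("bar",f(onz("top",*Z(*t),.118)))
for t in[(455,40),(685,190),(55,290),(430,540)]: print("lip top",f(onz("top",*Z(*t),.090)))
for t in[(440,22),(205,325)]: print("rail front",f(onz("top",*Z(*t),.206)))
for t in[(382,125),(275,275)]: print("chip",f(onz("top",*Z(*t),.087)))
E
```

```text
bar [-0.0196 -0.0576  0.118 ]
bar [-0.0437 -0.0537  0.118 ]
bar [-0.0421  0.0615  0.118 ]
bar [-0.0193  0.0593  0.118 ]
lip top [ 0.0081 -0.0764  0.09  ]
lip top [-0.0914 -0.0785  0.09  ]
lip top [0.0702 0.084  0.09  ]
lip top [-0.0897  0.0795  0.09  ]
rail front [ 0.0006 -0.042   0.206 ]
rail front [0.0032 0.0845 0.206 ]
chip [ 0.0115 -0.0352  0.087 ]
chip [0.0103 0.033  0.087 ]
```

Bar is square to the plate, y offset +2 mm, lips at ±78, rail at x≈0. Everything agrees, so I'm going in.

move_arm(
  commands=[
    [[0.178, 0, 0.151], [0, 0, 0], 0],
    [[0.178, 0, 0.151], [0, 0, 0], 0],
    [[0.178, 0, 0.151], [0, 0, 0], 0],
    [[0.178, 0, 0.151], [0, 0, 0], 0],
    [[0.178, 0, 0.151], [0, 0, 0], 0],
    [[0.178, 0, 0.151], [0, 0, 0], 0],
    [[0.178, 0, 0.151], [0, 0, 0], 0],
    [[0.178, 0, 0.151], [0, 0, 0], 0],
    [[0, 0, 0], [0, 0, 0], 0],
  ],
)

```text
time_s: 7.63
tool_pos: [0.5104, -0.0736, 0.3]
eef_rot: [[0.396, 0.856, 0.333], [0.655, -0.517, 0.551], [0.644, -0.001, -0.765]]
wrist_force: [-0.1, 0.2, -1.4]
grip_width: 0.0272
```

```bash
python3 - <<'E'
from h import *
np.set_printoptions(precision=4,suppress=True)
O=np.array([.569,.0231,0]);yaw=58.8;X=np.array([np.cos(np.radians(yaw)),np.sin(np.radians(yaw)),0])
s=ctrl.read_state();p,R=tcp(O+.046*X+[0,0,.096],yaw);print(s["tool_pos"]-p,s["wrist_force"],s["torque"])
p,R=tcp(O+.055*X+[0,0,.088],yaw);plan(p,R,4)
plan(s["tool_pos"]-[0,0,.001],s["eef_rot"],1)
plan(s["tool_pos"]-.01*X,s["eef_rot"],1)
E
```

```text
[-0.0004 -0.0007  0.0002] [-0.1067  0.1731 -1.4438] [-0.956   0.5861  0.0395]
4 rows: shift [ 0.014 -0.     0.079] turn [-0.002 -0.003  0.   ]
1 rows: shift [-0.016  0.     0.019] turn [0. 0. 0.]
1 rows: shift [-0.191 -0.    -0.161] turn [0. 0. 0.]
```

move_arm(
  commands=[
    [[0.014, 0, 0.079], [0, 0, 0], 0],
    [[0.014, 0, 0.079], [0, 0, 0], 0],
    [[0.014, 0, 0.079], [0, 0, 0], 0],
    [[0.014, 0, 0.079], [0, 0, 0], 0],
    [[0, 0, 0], [0, 0, 0], 0],
    [[0, 0, 0], [0, 0, 0], 0],
    [[0, 0, 0], [0, 0, 0], 0],
  ],
)

```text
time_s: 8.22
tool_pos: [0.5151, -0.066, 0.2917]
eef_rot: [[0.398, 0.855, 0.333], [0.654, -0.518, 0.55], [0.643, -0.001, -0.766]]
wrist_force: [0.3, 0.0, -3.2]
grip_width: 0.0275
```

move_arm(
  commands=[
    [[-0.016, 0, 0.019], [0, 0, 0], 0],
    [[-0.016, 0, 0.019], [0, 0, 0], 0],
    [[0, 0, 0], [0, 0, 0], 0],
    [[0, 0, 0], [0, 0, 0], 0],
    [[0, 0, 0], [0, 0, 0], 0],
  ],
)

```text
time_s: 8.63
tool_pos: [0.5151, -0.0659, 0.2897]
eef_rot: [[0.397, 0.855, 0.333], [0.654, -0.518, 0.55], [0.643, -0.001, -0.766]]
wrist_force: [-0.0, -0.1, -2.4]
grip_width: 0.0271
```

move_arm(
  commands=[
    [[-0.016, 0, 0.019], [0, 0, 0], 0],
    [[-0.016, 0, 0.019], [0, 0, 0], 0],
    [[0, 0, 0], [0, 0, 0], 0],
    [[0, 0, 0], [0, 0, 0], 0],
    [[0, 0, 0], [0, 0, 0], 0],
  ],
)

```text
time_s: 9.05
tool_pos: [0.5152, -0.0659, 0.2877]
eef_rot: [[0.397, 0.855, 0.333], [0.654, -0.518, 0.55], [0.643, -0.001, -0.766]]
wrist_force: [0.3, 0.3, -4.1]
grip_width: 0.0274
```

move_arm(
  commands=[
    [[-0.016, 0, 0.019], [0, 0, 0], 0],
    [[0, 0, 0], [0, 0, 0], 0],
    [[0, 0, 0], [0, 0, 0], 0],
  ],
)

```text
time_s: 9.3
tool_pos: [0.5151, -0.0659, 0.2867]
eef_rot: [[0.398, 0.855, 0.333], [0.654, -0.518, 0.55], [0.643, -0.001, -0.766]]
wrist_force: [-0.2, 0.2, -3.5]
grip_width: 0.0273
```

move_arm(
  commands=[
    [[-0.016, 0, 0.019], [0, 0, 0], 0],
    [[0, 0, 0], [0, 0, 0], 0],
    [[0, 0, 0], [0, 0, 0], 0],
  ],
)

```text
time_s: 9.55
tool_pos: [0.5151, -0.0659, 0.2856]
eef_rot: [[0.398, 0.855, 0.333], [0.654, -0.518, 0.55], [0.643, -0.001, -0.766]]
wrist_force: [-0.2, -0.0, -2.7]
grip_width: 0.0272
```

move_arm(
  commands=[
    [[-0.016, 0, 0.019], [0, 0, 0], 0],
    [[0, 0, 0], [0, 0, 0], 0],
    [[0, 0, 0], [0, 0, 0], 0],
  ],
)

```text
time_s: 9.8
tool_pos: [0.5151, -0.0659, 0.2847]
eef_rot: [[0.398, 0.855, 0.333], [0.654, -0.518, 0.55], [0.643, -0.001, -0.766]]
wrist_force: [-1.0, 0.0, -3.1]
grip_width: 0.027
```

move_arm(
  commands=[
    [[-0.016, 0, 0.019], [0, 0, 0], 0],
    [[0, 0, 0], [0, 0, 0], 0],
    [[0, 0, 0], [0, 0, 0], 0],
  ],
)

```text
time_s: 10.05
tool_pos: [0.5151, -0.0659, 0.2837]
eef_rot: [[0.398, 0.855, 0.333], [0.654, -0.518, 0.55], [0.643, -0.001, -0.766]]
wrist_force: [0.5, 0.7, -3.0]
grip_width: 0.0272
```

```bash
python3 - <<'E'
from h import *
s=ctrl.read_state();print(s["wrist_force"],s["torque"],s["tool_pos"])
E
```

```text
[ 0.49150819  0.72669513 -3.00549457] [-0.91925623  0.63619169 -0.02292917] [ 0.51513714 -0.0659081   0.28370329]
```

move_arm(
  commands=[
    [[-0.016, 0, 0.019], [0, 0, 0], 0],
    [[0, 0, 0], [0, 0, 0], 0],
    [[0, 0, 0], [0, 0, 0], 0],
  ],
)

```text
time_s: 10.3
tool_pos: [0.5151, -0.0659, 0.2827]
eef_rot: [[0.398, 0.855, 0.333], [0.654, -0.518, 0.55], [0.643, -0.001, -0.766]]
wrist_force: [0.4, -0.5, -3.8]
grip_width: 0.0267
```

move_arm(
  commands=[
    [[-0.012, 0, 0.014], [0, 0, 0], 0],
    [[0, 0, 0], [0, 0, 0], 0],
    [[0, 0, 0], [0, 0, 0], 0],
  ],
)

```text
time_s: 10.55
tool_pos: [0.5152, -0.066, 0.2821]
eef_rot: [[0.397, 0.855, 0.333], [0.655, -0.518, 0.55], [0.643, -0.001, -0.766]]
wrist_force: [0.3, -0.2, -2.3]
grip_width: 0.0272
```

```bash
python3 - <<'E'
from h import *
s=ctrl.read_state();print(s["wrist_force"],s["torque"],s["tool_pos"])
E
```

```text
[ 0.28069692 -0.20894099 -2.33675053] [-0.88444479  0.47416666 -0.0024656 ] [ 0.51521767 -0.0659732   0.28208808]
```

move_arm(
  commands=[
    [[-0.012, 0, 0.014], [0, 0, 0], 0],
    [[0, 0, 0], [0, 0, 0], 0],
    [[0, 0, 0], [0, 0, 0], 0],
  ],
)

```text
time_s: 10.8
tool_pos: [0.5153, -0.0659, 0.2818]
eef_rot: [[0.397, 0.855, 0.334], [0.654, -0.518, 0.551], [0.644, -0.0, -0.765]]
wrist_force: [-2.1, -0.3, 2.0]
grip_width: 0.0275
```

move_arm(
  commands=[
    [[-0.012, 0, 0.014], [0, 0, 0], 0],
    [[0, 0, 0], [0, 0, 0], 0],
    [[0, 0, 0], [0, 0, 0], 0],
  ],
)

```text
time_s: 11.05
tool_pos: [0.5154, -0.0659, 0.2816]
eef_rot: [[0.396, 0.855, 0.334], [0.654, -0.518, 0.551], [0.645, 0.0, -0.764]]
wrist_force: [-4.3, -1.0, 6.8]
grip_width: 0.0269
```

```bash
python3 - <<'E'
from h import *
s=ctrl.read_state();print(s["wrist_force"],s["torque"],s["tool_pos"])
E
```

```text
[-4.32955193 -1.00680966  6.79403838] [-0.18595997  0.53033446  0.46799611] [ 0.51537013 -0.06593148  0.28159626]
```

Contact: fz went from -3 to +7 N, a light press. Wiping forward at 60 mm/s and watching the force.

move_arm(
  commands=[
    [[-0.048, 0, -0.04], [0, 0, 0], 0],
    [[-0.096, 0, -0.0805], [0, 0, 0], 0],
    [[-0.096, 0, -0.0805], [0, 0, 0], 0],
    [[-0.096, 0, -0.0805], [0, 0, 0], 0],
    [[-0.096, 0, -0.0805], [0, 0, 0], 0],
    [[-0.096, 0, -0.0805], [0, 0, 0], 0],
  ],
)

```text
time_s: 11.55
tool_pos: [0.5011, -0.0899, 0.2812]
eef_rot: [[0.396, 0.855, 0.334], [0.654, -0.518, 0.552], [0.645, 0.0, -0.764]]
wrist_force: [2.2, 3.6, 3.7]
grip_width: 0.0274
```

```bash
python3 - <<'E'
from h import *
np.set_printoptions(precision=4,suppress=True)
O=np.array([.569,.0231,0]);yaw=58.8;X=np.array([np.cos(np.radians(yaw)),np.sin(np.radians(yaw)),0])
s=ctrl.read_state();print(s["wrist_force"],s["torque"],s["tool_pos"],(s["tool_pos"]-tcp(O,yaw)[0])@X)
b=ctrl.get_image("top")[150:290,240:400];cv2.imwrite("pics/w6.png",cv2.resize(b[:,:,::-1],None,fx=4,fy=4,interpolation=2))
E
```

```text
[2.1981 3.5731 3.7153] [ 0.8536 -0.7292  0.0352] [ 0.5011 -0.0899  0.2812] 0.02639709720336482
```

move_arm(
  commands=[
    [[-0.103, 0, -0.073], [0, 0, 0], 0],
    [[-0.096, 0, -0.0805], [0, 0, 0], 0],
    [[-0.096, 0, -0.0805], [0, 0, 0], 0],
    [[-0.096, 0, -0.0805], [0, 0, 0], 0],
    [[-0.096, 0, -0.0805], [0, 0, 0], 0],
    [[-0.096, 0, -0.0805], [0, 0, 0], 0],
    [[-0.096, 0, -0.0805], [0, 0, 0], 0],
  ],
)

```text
time_s: 12.18
tool_pos: [0.483, -0.1196, 0.2809]
eef_rot: [[0.395, 0.855, 0.335], [0.653, -0.518, 0.552], [0.646, 0.0, -0.763]]
wrist_force: [1.9, 5.4, 5.5]
grip_width: 0.0271
```

move_arm(
  commands=[
    [[-0.096, 0, -0.0805], [0, 0, 0], 0],
    [[-0.096, 0, -0.0805], [0, 0, 0], 0],
    [[-0.096, 0, -0.0805], [0, 0, 0], 0],
    [[-0.096, 0, -0.0805], [0, 0, 0], 0],
    [[-0.096, 0, -0.0805], [0, 0, 0], 0],
  ],
)

```text
time_s: 12.6
tool_pos: [0.4699, -0.141, 0.2808]
eef_rot: [[0.395, 0.855, 0.335], [0.653, -0.518, 0.552], [0.646, 0.0, -0.763]]
wrist_force: [2.1, 5.3, 5.5]
grip_width: 0.0268
```

```bash
python3 - <<'E'
from h import *
np.set_printoptions(precision=4,suppress=True)
O=np.array([.569,.0231,0]);yaw=58.8;X=np.array([np.cos(np.radians(yaw)),np.sin(np.radians(yaw)),0])
s=ctrl.read_state();print(s["wrist_force"],s["torque"],s["tool_pos"],(s["tool_pos"]-tcp(O,yaw)[0])@X)
a=ctrl.get_image("side")[130:270,200:360];b=ctrl.get_image("top")[150:290,240:400]
cv2.imwrite("pics/w7.png",np.hstack([cv2.resize(i[:,:,::-1],None,fx=2.5,fy=2.5,interpolation=2) for i in(a,b)]))
E
```

```text
[2.104  5.2593 5.5142] [ 1.3316 -1.0267  0.1181] [ 0.4699 -0.141   0.2808] -0.033480752389942935
```

View pics/w7.png

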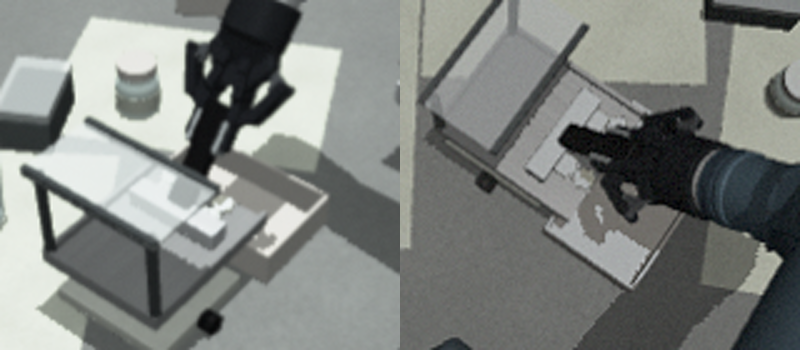

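move_arm(
  commands=[
    [[-0.096, 0, -0.0805], [0, 0, 0], 0],
    [[-0.096, 0, -0.0805], [0, 0, 0], 0],
    [[-0.096, 0, -0.0805], [0, 0, 0], 0],
    [[-0.096, 0, -0.0805], [0, 0, 0], 0],
    [[-0.096, 0, -0.0805], [0, 0, 0], 0],
    [[-0.096, 0, -0.0805], [0, 0, 0], 0],
    [[-0.096, 0, -0.0805], [0, 0, 0], 0],
    [[-0.096, 0, -0.0805], [0, 0, 0], 0],
  ],
)

```text
time_s: 13.37
tool_pos: [0.449, -0.1751, 0.2808]
eef_rot: [[0.396, 0.855, 0.335], [0.653, -0.518, 0.553], [0.646, -0.0, -0.763]]
wrist_force: [3.3, 5.6, 6.9]
grip_width: 0.0272
```

```bash
python3 - <<'E'
from h import *
np.set_printoptions(precision=4,suppress=True)
O=np.array([.569,.0231,0]);yaw=58.8;X=np.array([np.cos(np.radians(yaw)),np.sin(np.radians(yaw)),0])
s=ctrl.read_state();print(s["wrist_force"],s["torque"],s["tool_pos"],(s["tool_pos"]-tcp(O,yaw)[0])@X)
E
```

```text
[3.2988 5.5814 6.9035] [ 1.4157 -1.1352  0.1374] [ 0.449  -0.1751  0.2808] -0.0735088335453045
```

move_arm(
  commands=[
    [[-0.096, 0, -0.0805], [0, 0, 0], 0],
    [[-0.096, 0, -0.0805], [0, 0, 0], 0],
    [[-0.096, 0, -0.0805], [0, 0, 0], 0],
    [[-0.058, 0, -0.048], [0, 0, 0], 0],
    [[0, 0, 0], [0, 0, 0], 0],
    [[0, 0, 0], [0, 0, 0], 0],
    [[0, 0, 0], [0, 0, 0], 0],
  ],
)

```text
time_s: 13.95
tool_pos: [0.4394, -0.1909, 0.2807]
eef_rot: [[0.398, 0.854, 0.334], [0.653, -0.52, 0.551], [0.645, -0.001, -0.764]]
wrist_force: [-0.6, 1.2, 8.3]
grip_width: 0.027
```

```bash
python3 - <<'E'
from h import *
np.set_printoptions(precision=4,suppress=True)
O=np.array([.569,.0231,0]);yaw=58.8;X=np.array([np.cos(np.radians(yaw)),np.sin(np.radians(yaw)),0])
s=ctrl.read_state();print(s["wrist_force"],s["torque"],s["tool_pos"],(s["tool_pos"]-tcp(O,yaw)[0])@X)
for n in("side","top"): cv2.imwrite(f"pics/e_{n}.png",ctrl.get_image(n)[:,:,::-1])
p=s["tool_pos"]
plan(p-.06*X+[0,0,.06],Rt(yaw),8)
E
```

```text
[-0.5741  1.211   8.3158] [ 0.9969 -0.5934  0.0351] [ 0.4394 -0.1909  0.2807] -0.09199091700073686
8 rows: shift [-0.023  0.    -0.264] turn [ 0.    -0.003 -0.002]
```

move_arm(
  commands=[
    [[-0.012, 0, -0.13], [0, 0, 0], 0],
    [[-0.023, 0, -0.264], [0, 0, 0], 0],
    [[-0.023, 0, -0.264], [0, 0, 0], 0],
    [[-0.023, 0, -0.264], [0, 0, 0], 0],
    [[-0.023, 0, -0.264], [0, 0, 0], 0],
    [[-0.023, 0, -0.264], [0, 0, 0], 0],
    [[-0.023, 0, -0.264], [0, 0, 0], 0],
    [[-0.023, 0, -0.264], [0, 0, 0], 0],
    [[0, 0, 0], [0, 0, 0], 0],
  ],
)

```text
time_s: 14.8
tool_pos: [0.4094, -0.2404, 0.3361]
eef_rot: [[0.401, 0.854, 0.331], [0.656, -0.52, 0.548], [0.64, -0.003, -0.769]]
wrist_force: [0.9, 0.4, -4.1]
grip_width: 0.0272
```

```bash
python3 - <<'E'
from h import *
np.set_printoptions(precision=4,suppress=True)
s=ctrl.read_state();print(s["wrist_force"],s["tool_pos"])
p,R=tcp([.456,-.2964,.10],70.5);plan(p,R,12)
E
```

```text
[ 0.8963  0.3701 -4.0879] [ 0.4094 -0.2404  0.3361]
12 rows: shift [-0.343  0.175 -0.199] turn [ 0.103  0.003 -0.127]
```

move_arm(
  commands=[
    [[-0.343, 0.175, -0.199], [0.103, 0.003, -0.127], 0],
    [[-0.343, 0.175, -0.199], [0.103, 0.003, -0.127], 0],
    [[-0.343, 0.175, -0.199], [0.103, 0.003, -0.127], 0],
    [[-0.343, 0.175, -0.199], [0.103, 0.003, -0.127], 0],
    [[-0.343, 0.175, -0.199], [0.103, 0.003, -0.127], 0],
    [[-0.343, 0.175, -0.199], [0.103, 0.003, -0.127], 0],
    [[-0.343, 0.175, -0.199], [0.103, 0.003, -0.127], 0],
    [[-0.343, 0.175, -0.199], [0.103, 0.003, -0.127], 0],
    [[-0.343, 0.175, -0.199], [0.103, 0.003, -0.127], 0],
    [[-0.343, 0.175, -0.199], [0.103, 0.003, -0.127], 0],
    [[-0.343, 0.175, -0.199], [0.103, 0.003, -0.127], 0],
    [[-0.343, 0.175, -0.199], [0.103, 0.003, -0.127], 0],
  ],
)

```text
time_s: 15.8
tool_pos: [0.4038, -0.4446, 0.3014]
eef_rot: [[0.253, 0.944, 0.214], [0.721, -0.331, 0.609], [0.645, -0.0, -0.764]]
wrist_force: [-0.1, -0.2, -3.3]
grip_width: 0.0271
```

```bash
python3 - <<'E'
from h import *
np.set_printoptions(precision=4,suppress=True)
s=ctrl.read_state();p,R=tcp([.456,-.2964,.10],70.5);print(s["wrist_force"],s["tool_pos"],p,s["time_s"])
plan(p-[0,0,.09],R,8)
a=ctrl.get_image("side");b=ctrl.get_image("top")
f=lambda i,y,x,h,w:cv2.resize(i[y:y+h,x:x+w,::-1],(400,300),interpolation=2)
cv2.imwrite("pics/v8.png",np.vstack([np.hstack([f(a,155,205,105,140),f(b,160,240,105,140)]),np.hstack([f(a,90,190,180,240),f(b,100,240,180,240)])]))
E
```

```text
[-0.0728 -0.2288 -3.2887] [ 0.4038 -0.4446  0.3014] [ 0.4032 -0.4456  0.3038] 15.8
8 rows: shift [-0.179 -0.001  0.207] turn [-0.002 -0.004  0.002]
```

View pics/v8.png

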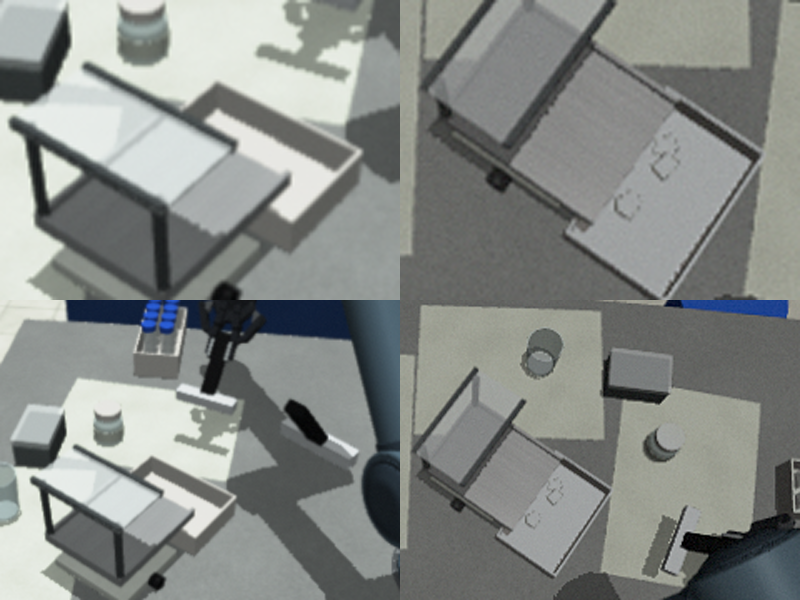

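Both views show the plate empty and the chips on the tray floor, at top crop (665,150) and (628,205). Setting the scraper down.

move_arm(
  commands=[
    [[-0.179, 0, 0.207], [0, 0, 0], 0],
    [[-0.179, 0, 0.207], [0, 0, 0], 0],
    [[-0.179, 0, 0.207], [0, 0, 0], 0],
    [[-0.179, 0, 0.207], [0, 0, 0], 0],
    [[-0.179, 0, 0.207], [0, 0, 0], 0],
    [[-0.179, 0, 0.207], [0, 0, 0], 0],
    [[-0.179, 0, 0.207], [0, 0, 0], 0],
    [[-0.08, 0, 0.093], [0, 0, 0], 0],
    [[0, 0, 0], [0, 0, 0], 0],
    [[0, 0, 0], [0, 0, 0], 0],
    [[0, 0, 0], [0, 0, 0], 0],
  ],
)

```text
time_s: 16.82
tool_pos: [0.4045, -0.4448, 0.2222]
eef_rot: [[0.252, 0.943, 0.218], [0.721, -0.333, 0.608], [0.646, 0.004, -0.764]]
wrist_force: [-0.1, -0.2, -4.1]
grip_width: 0.0275
```

move_arm(
  commands=[
    [[-0.032, 0, 0.038], [0, 0, 0], 0],
    [[0, 0, 0], [0, 0, 0], 0],
    [[0, 0, 0], [0, 0, 0], 0],
  ],
)

```text
time_s: 17.07
tool_pos: [0.4045, -0.4447, 0.22]
eef_rot: [[0.252, 0.943, 0.217], [0.721, -0.333, 0.608], [0.646, 0.003, -0.764]]
wrist_force: [0.1, 0.2, -2.9]
grip_width: 0.0273
```

```bash
python3 - <<'E'
from h import *
b=ctrl.get_image("top")
b=b[195:265,300:370];g=cv2.cvtColor(b,cv2.COLOR_RGB2GRAY)
e=cv2.adaptiveThreshold(cv2.GaussianBlur(cv2.resize(g,None,fx=4,fy=4,interpolation=2),(0,0),2),255,cv2.ADAPTIVE_THRESH_MEAN_C,cv2.THRESH_BINARY_INV,25,6)
for c in cv2.findContours(e,cv2.RETR_CCOMP,cv2.CHAIN_APPROX_SIMPLE)[0]:
    if cv2.contourArea(c)>60: x,y,w,h=cv2.boundingRect(c);print(np.round(onz("top",(x+w/2)/4+300,(y+h/2)/4+195,.012)[:2],3),w/4*2.9,h/4*2.9,cv2.contourArea(c)/16*8.4)
E
```

```text
[ 0.406 -0.203] 22.474999999999998 7.25 103.42500000000001
[ 0.403 -0.171] 31.9 15.225 159.3375
[ 0.411 -0.124] 27.55 36.25 147.0
[ 0.441 -0.143] 12.325 18.849999999999998 71.66250000000001
[ 0.418 -0.05 ] 88.45 62.35 680.4
[ 0.466 -0.013] 23.2 22.474999999999998 229.6875
[ 0.484 -0.054] 19.575 27.55 161.70000000000002
[ 0.474 -0.175] 51.475 116.725 985.95
[ 0.522 -0.057] 12.325 13.049999999999999 53.2875
[ 0.531 -0.091] 20.3 31.175 184.8
[ 0.544 -0.108] 9.424999999999999 20.3 66.15
[ 0.556 -0.077] 15.95 16.675 46.725
[ 0.565 -0.097] 8.7 7.975 34.3875
[ 0.587 -0.195] 19.575 47.85 338.3625
[ 0.591 -0.153] 52.925 34.074999999999996 189.26250000000002
[ 0.501 -0.148] 100.05 200.1 1707.825
```

move_arm(
  commands=[
    [[-0.032, 0, 0.038], [0, 0, 0], 0],
    [[-0.032, 0, 0.038], [0, 0, 0], 0],
    [[-0.032, 0, 0.038], [0, 0, 0], 0],
    [[-0.032, 0, 0.038], [0, 0, 0], 0],
    [[0, 0, 0], [0, 0, 0], 0],
    [[0, 0, 0], [0, 0, 0], 0],
  ],
)

```text
time_s: 17.62
tool_pos: [0.4044, -0.4445, 0.2114]
eef_rot: [[0.253, 0.943, 0.217], [0.72, -0.333, 0.609], [0.646, 0.003, -0.763]]
wrist_force: [1.0, -0.3, -2.0]
grip_width: 0.027
```

move_arm(
  commands=[
    [[-0.032, 0, 0.038], [0, 0, 0], 0],
    [[0, 0, 0], [0, 0, 0], 0],
    [[0, 0, 0], [0, 0, 0], 0],
  ],
)

```text
time_s: 17.87
tool_pos: [0.4044, -0.4446, 0.2096]
eef_rot: [[0.252, 0.943, 0.217], [0.72, -0.333, 0.608], [0.646, 0.003, -0.763]]
wrist_force: [-0.1, -0.2, -2.8]
grip_width: 0.0271
```

move_arm(
  commands=[
    [[-0.032, 0, 0.038], [0, 0, 0], 0],
    [[0, 0, 0], [0, 0, 0], 0],
    [[0, 0, 0], [0, 0, 0], 0],
  ],
)

```text
time_s: 18.12
tool_pos: [0.4044, -0.4446, 0.2076]
eef_rot: [[0.252, 0.943, 0.217], [0.72, -0.333, 0.608], [0.646, 0.003, -0.763]]
wrist_force: [-0.1, -0.2, -3.7]
grip_width: 0.0269
```

move_arm(
  commands=[
    [[-0.016, 0, 0.019], [0, 0, 0], 0],
    [[0, 0, 0], [0, 0, 0], 0],
    [[0, 0, 0], [0, 0, 0], 0],
  ],
)

```text
time_s: 18.37
tool_pos: [0.4044, -0.4446, 0.2067]
eef_rot: [[0.252, 0.943, 0.217], [0.72, -0.333, 0.608], [0.646, 0.003, -0.763]]
wrist_force: [-0.5, -0.3, -2.8]
grip_width: 0.0273
```

move_arm(
  commands=[
    [[-0.016, 0, 0.019], [0, 0, 0], 0],
    [[0, 0, 0], [0, 0, 0], 0],
    [[0, 0, 0], [0, 0, 0], 0],
  ],
)

```text
time_s: 18.62
tool_pos: [0.4044, -0.4446, 0.2057]
eef_rot: [[0.252, 0.943, 0.217], [0.72, -0.333, 0.608], [0.646, 0.003, -0.763]]
wrist_force: [-0.1, 0.3, -3.3]
grip_width: 0.0274
```

move_arm(
  commands=[
    [[-0.012, 0, 0.014], [0, 0, 0], 0],
    [[0, 0, 0], [0, 0, 0], 0],
    [[0, 0, 0], [0, 0, 0], 0],
  ],
)

```text
time_s: 18.87
tool_pos: [0.4044, -0.4446, 0.2049]
eef_rot: [[0.252, 0.943, 0.217], [0.72, -0.333, 0.608], [0.646, 0.003, -0.763]]
wrist_force: [-0.5, 0.1, -2.3]
grip_width: 0.027
```

move_arm(
  commands=[
    [[-0.012, 0, 0.014], [0, 0, 0], 0],
    [[0, 0, 0], [0, 0, 0], 0],
    [[0, 0, 0], [0, 0, 0], 0],
  ],
)

```text
time_s: 19.12
tool_pos: [0.4045, -0.4447, 0.2043]
eef_rot: [[0.252, 0.943, 0.217], [0.721, -0.333, 0.608], [0.646, 0.003, -0.763]]
wrist_force: [-0.6, 0.4, -1.6]
grip_width: 0.027
```

move_arm(
  commands=[
    [[-0.012, 0, 0.014], [0, 0, 0], 0],
    [[0, 0, 0], [0, 0, 0], 0],
    [[0, 0, 0], [0, 0, 0], 0],
  ],
)

```text
time_s: 19.37
tool_pos: [0.4044, -0.4448, 0.2041]
eef_rot: [[0.252, 0.943, 0.218], [0.721, -0.333, 0.608], [0.646, 0.003, -0.764]]
wrist_force: [-0.4, -2.4, 3.6]
grip_width: 0.0275
```

move_arm(
  commands=[
    [[-0.008, 0, 0.009], [0, 0, 0], 0],
    [[0, 0, 0], [0, 0, 0], 0],
    [[0, 0, 0], [0, 0, 0], 0],
  ],
)

```text
time_s: 19.62
tool_pos: [0.4044, -0.4449, 0.204]
eef_rot: [[0.253, 0.943, 0.218], [0.721, -0.334, 0.608], [0.646, 0.004, -0.764]]
wrist_force: [-1.5, -2.4, 6.3]
grip_width: 0.0269
```

move_arm(
  commands=[
    [[0, 0, 0], [0, 0, 0], 34],
    [[0, 0, 0], [0, 0, 0], 36],
    [[0, 0, 0], [0, 0, 0], 45],
    [[0, 0, 0], [0, 0, 0], 60],
    [[0, 0, 0], [0, 0, 0], 80],
    [[0, 0, 0], [0, 0, 0], 80],
    [[0, 0, 0], [0, 0, 0], 80],
    [[0, 0, 0], [0, 0, 0], 80],
    [[0, 0, 0], [0, 0, 0], 80],
  ],
)

```text
time_s: 20.37
tool_pos: [0.4045, -0.4446, 0.203]
eef_rot: [[0.252, 0.943, 0.217], [0.72, -0.333, 0.608], [0.646, 0.003, -0.763]]
wrist_force: [0.6, -0.2, -0.7]
grip_width: 0.0685
```

move_arm(
  commands=[
    [[0, 0, -0.1], [0, 0, 0], 80],
    [[0, 0, -0.2], [0, 0, 0], 80],
    [[0, 0, -0.3], [0, 0, 0], 80],
    [[0, 0, -0.3], [0, 0, 0], 80],
    [[0, 0, -0.3], [0, 0, 0], 80],
    [[0, 0, -0.3], [0, 0, 0], 80],
    [[0, 0, -0.3], [0, 0, 0], 80],
    [[0, 0, -0.3], [0, 0, 0], 80],
    [[0, 0, -0.3], [0, 0, 0], 80],
    [[0, 0, 0], [0, 0, 0], 80],
    [[0, 0, 0], [0, 0, 0], 80],
  ],
)

```text
time_s: 21.28
tool_pos: [0.3834, -0.5038, 0.2769]
eef_rot: [[0.252, 0.943, 0.218], [0.721, -0.334, 0.607], [0.645, 0.004, -0.764]]
wrist_force: [-0.8, -1.1, 0.3]
grip_width: 0.0684
```

```bash
python3 - <<'E'
from h import *
np.set_printoptions(precision=4,suppress=True)
s=ctrl.read_state();print(s["wrist_force"],s["tool_pos"],s["grip_width"],s["time_s"])
b=ctrl.get_image("top");a=ctrl.get_image("side");cv2.imwrite("pics/f_top.png",b[:,:,::-1]);cv2.imwrite("pics/f_side.png",a[:,:,::-1])
b0=cv2.imread("pics/top0.png");a0=cv2.imread("pics/side0.png")
# bar: brightest blob around (400,250)
def bar(im,n,x0,y0,x1,y1):
    g=im[y0:y1,x0:x1].min(2);m=(g>cv2.GaussianBlur(g,(0,0),1).max()*.9)
    return m.sum()
def diff(p,q,n,z):
    d=cv2.absdiff(p,q).max(2);m=cv2.morphologyEx((d>35).astype(np.uint8),cv2.MORPH_OPEN,np.ones((3,3)))
    k,l,st,c=cv2.connectedComponentsWithStats(m)
    for i in range(1,k): 
        if st[i,4]>12: print(n,"diff at",np.round(c[i]),st[i,2:],onz(n,*c[i],z)[:2])
diff(b0,b[:,:,::-1],"top",.02);diff(a0,a[:,:,::-1],"side",.02)
# black grip in top view
m=((b.max(2)<22)).astype(np.uint8);m[:235]=0;m[268:]=0;m[:,:390]=0;m[:,450:]=0
m0=((b0.max(2)<22)).astype(np.uint8);m0[:235]=0;m0[268:]=0;m0[:,:390]=0;m0[:,450:]=0
for q in(m0,m): M=cv2.moments(q,True);print("grip px",M["m00"],M["m10"]/max(1,M["m00"]),M["m01"]/max(1,M["m00"]))
E
```

```text
[-0.8461 -1.1303  0.2744] [ 0.3834 -0.5038  0.2769] 0.0684383176940189 21.2833
top diff at [477. 327.] [  245   183 11325] [ 0.2391 -0.5387]
top diff at [393. 248.] [ 4  4 15] [ 0.4547 -0.2793]
top diff at [512. 255.] [10  8 47] [ 0.4591 -0.6555]
top diff at [535. 275.] [  42   40 1145] [ 0.4018 -0.7296]
top diff at [388. 261.] [ 4  5 17] [ 0.4134 -0.2649]
top diff at [382. 268.] [ 4  5 17] [ 0.3916 -0.2499]
top diff at [558. 269.] [ 4  6 21] [ 0.4256 -0.8093]
top diff at [363. 277.] [ 4  6 21] [ 0.3601 -0.194 ]
top diff at [353. 278.] [ 4  4 15] [ 0.3551 -0.165 ]
top diff at [372. 284.] [ 6  4 23] [ 0.3442 -0.2215]
top diff at [374. 289.] [ 5  5 23] [ 0.3288 -0.2262]
top diff at [532. 301.] [ 7  8 43] [ 0.3212 -0.715 ]
top diff at [362. 317.] [ 41  30 815] [ 0.2456 -0.1943]
top diff at [456. 314.] [ 6  3 18] [ 0.2725 -0.4747]
top diff at [386. 374.] [ 165   95 6442] [ 0.093  -0.2705]
top diff at [481. 356.] [ 29  62 457] [ 0.1552 -0.5483]
top diff at [246. 330.] [ 4  4 14] [0.1869 0.1325]
top diff at [239. 363.] [ 25  66 552] [0.093  0.1456]
top diff at [272. 334.] [ 9 10 48] [0.180
[... 829 characters left out ...]
.0774 -0.2374]
side diff at [500. 187.] [10 14 52] [-0.1686 -0.2985]
side diff at [378. 191.] [ 18  13 124] [ 0.2412 -0.2215]
side diff at [525. 206.] [ 9  5 38] [-0.2282 -0.2113]
side diff at [447. 210.] [ 14  10 108] [ 0.0328 -0.1608]
side diff at [279. 221.] [ 8  6 42] [ 0.5356 -0.0552]
side diff at [267. 232.] [ 6  6 27] [ 0.5606 -0.0045]
side diff at [375. 246.] [12 15 80] [0.2593 0.0084]
side diff at [433. 245.] [ 7  5 26] [ 0.0959 -0.013 ]
side diff at [497. 268.] [ 8  4 28] [-0.0697  0.0503]
side diff at [459. 277.] [ 8  5 30] [0.0405 0.0924]
side diff at [422. 289.] [ 58  21 537] [0.1451 0.1433]
grip px 338.0 417.3786982248521 251.5059171597633
grip px 353.0 418.58923512747873 252.0
```

```bash
python3 - <<'E'
from station import ctrl
print(ctrl.job_done(), ctrl.read_state()["time_s"])
E
```

```text
the job is handed in; nothing more can be done
the job is handed in; nothing more can be done
```

The chips are off the plate and the scraper is back on the bench, but I could not count all four chips in the tray. I handed the job in at about 21.4 s of the 61 s limit.

- **Choice of scraper:** I took the smaller of the two look-alikes. Its bar measured 116 mm, against at least 163 mm for the other.
- **Wipe:** I brought the scraper in under the guard and set it on the plate behind the chips. I felt for contact and pressed with about 10 N. One stroke at about 60 mm/s took the chips over the front edge, pressing about 6–11 N each time I read it. It ended about 10 mm past the edge.
- **Return:** I stood the scraper on its sole at its old spot, about 3 mm from where it started, and drew the gripper clear.

**Last checks**
- **Plate and bench:** both camera views showed the plate empty, and I saw no chip on the bench.
- **Chips in the tray:** I could make out about three chips on the tray floor. Some overlap or may lie under the plate's edge, and my contour count was inconclusive. So the fourth follows from the empty plate and clear bench.
- **Scraper and other things:** comparing pictures from before and after, the other things on the bench showed no change I could pick out from the arm and its shadows. The force readings showed no sign of a knock, but I read them between moves, not continuously.

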